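Check a push-pull bench switch

ROBOT

A 7-joint arm with a two-finger parallel gripper is mounted at the origin on a cart in front of the work surface, level with it; the furniture and walls round the work are solid. World frame = base frame: x ahead of the robot, y to its left, z up, the work surface at z = 0. Lengths are in m, angles in rad, forces in N, time in s.
With the tool pointing down it reaches from about 0.4 to 0.875 m from the base axis. Payload 19.3 kg.
Tool frame: the origin (TCP) lies on the centre line of the jaws, within the pads' length; the fingertips stand 8 mm ahead of it and the grasp point (between the pads) lies 11 mm behind it; z points along the fingers, y is the line along which they close (so a half turn about z gives the same grasp; the last joint's range is limited). The gripper opens to 85 mm and grips with 20 to 120 N. Pads are 22 mm wide; open, the fingers measure 114 mm over their backs; the gripper's body (76 mm by 85 mm) begins 54 mm behind the grasp point. The pads swing forward as they close: fully open they stand 13 mm farther back than shut.
Start: joints at [-1.263, 0.521, -0.036, 1.599, 0.021, 1.021, -0.113], TCP at [0.231, 0.581, 0.239] pointing down, gripper open.
Joint ranges: [-2.91, 2.91], [-0.3, 2.13], [-1.5, 1.42], [0.17, 2.43], [-1.26, 4.41], [0.16, 1.93], [-2.52, 2.52]. Speed limits (rad/s): [1.89, 1.89, 2.39, 2.39, 3.01, 3.01, 3.01].

INTERFACE

Orientations are given as [roll, pitch, yaw] about the fixed x, y, z axes, in that order (R = Rz(yaw) Ry(pitch) Rx(roll)).
In Python, from workcell import status, grab_frame, camera_params, bot, search_frame, silhouettes gives the robot as it stands.
- The arm moves only by the shell command python3 -m creep 'ROWS' [FORCE]. ROWS is JSON, a list of rows, each a list of 5 numbers: the shift along the tool's x, y, z in units of 60 mm (1.0 is 60 mm), then the turn about the tool's z in units of 8 degrees (1.0 is 8 degrees), then the opening, from 0 (shut) to 1 (fully open). In form: [[x, y, z, twist, hand], ...]. A call has 1 to 5 rows; each row is the pose to reach, as a shift and turn from the pose commanded when the call began, along the tool's axes at that moment; what a row does not reach only later rows make up. A row lasts 1/8 s, in which the tool goes at most 62.5 mm and 10.7 degrees, less where a joint would pass 70% of its speed; a pose out of reach is approached as far as the arm can. A call with a gripper value outside its range is refused whole. The fingers move at their own pace and stop on an object; FORCE is the grip in N (left out, the last holds). Time passes only in rows, so rows that repeat a pose let the fingers close. It gives the time, the measured TCP pose, the force, the opening and the grip force at its end, in the units of the state.
- status.observe(): the state, without advancing time (a new reading comes with each control period).
- grab_frame(name): name is "scene" or "top"; returns the picture (420x560x3 uint8, blue, green, red); there is no depth.
- camera_params(name): a dict with "K" (3x3 intrinsics, pixels), "rvec" (rotation vector, rad) and "tvec" (3), from world to camera coordinates, as OpenCV has them. Camera axes: x right, y down, z forward; pixel columns grow to the right and rows downward; lengths in m; the calibration is good to about 2 mm. A picture is of the moment at which its call begins. camera_params takes no time and is no camera call.
- bot.job_done(): hands the job in; it is judged then, once.
Trained networks look in the newest picture that a camera, given by its name, has taken for a name from the list of things; names that differ only in an ending like _2 or _b are one class to them, and where a whole thing is asked for, a point or a joint stands for the part that bears it (a point fixed in the world has none). Each returns a list of dicts, best first, with "p" (0 to 1); they miss things now and then, are a little off and sometimes report something else, mostly with a low value. They report only what shows in the picture. A call takes as long as a camera call. They do not tell look-alikes from the thing itself.
- search_frame(camera, name): "extent" ([left, top, right, bottom] as shares, 0 to 1, of the picture: columns of its width, rows of its height, round what is visible of it).
- silhouettes(camera, name): "mask" (420x560 bool, what is visible of it) and "extent" ([left, top, right, bottom] as shares, 0 to 1, of the picture: columns of its width, rows of its height, round what is visible of it).
The state is a dict: "clock": time; "qpos": joint angles; "qd": joint speeds; "joint_efforts": joint torques, N m; "position": TCP position; "tool_rot": TCP orientation; "force": force on the tool from outside, world axes, zero at the start; "moment": the same for the moment, N m; "grip_width": finger opening in m; "finger_force": force on a finger pad.
Only numpy, scipy, OpenCV 4.12 (cv2) and the standard library are available. Lean on these libraries where they do the work, as an engineer would, in place of code of your own. Each camera call takes 0.05 s, during which the arm holds its last target. There are 200 camera calls.

TASK

Two switch boxes are fixed to the counter. Check the one with the wide mushroom-shaped knob: pull the knob straight up until it catches in its upper detent, then push it back down fully home and let go. Leave the other switch, the one with the slim knob, pushed in as it is.

Things in the scene. Friction and masses are not known exactly. Their poses are not given: they have to be found in the camera images.
- mushroom_knob (a joint): vertical travel of the wide mushroom knob, m, upward: 0 = pushed fully home (its start), 0.018 = pulled out, caught in the upper detent (both ends are hard stops). It rests only at these two ends; from between it snaps to the nearer one. Getting over the middle takes about 5 N either way
- mushroom_knob_grip (a point): on the axis of the wide mushroom knob, at mid-height of its head, moving with it. Head: black round cap, 40 mm diameter, 22 mm tall, ribbed upright sides, 2 mm dome on top; thin steel stem below. It stands centred on a fixed grey box 84 x 84 x 50 mm with aluminium cover; when home, this point is 25 mm above the cover (75 above the counter). A nut, 28 mm diameter, 7 high, rings the stem
- slim_knob (a joint): travel of the slim knob in m, the same mechanism: 0 = pushed home (its start), 0.018 = pulled out. To be left at 0.
- slim_knob_grip (a point): point on the vertical axis of the slim knob, at mid-height of its head: a black round cap 24 mm in diameter and 22 mm tall, on an identical grey box. At the same height as the other one, 75 mm above the counter when pushed home. The two boxes change places from run to run.
There are look-alikes about, which are no part of the job. Leave any turquoise look-alike of the part that bears mushroom_knob alone.

How it is judged:
By the outcome, as a careful person would: the job done as asked, in the order asked, and still so for the second after the job is handed in, with the robot touching nothing.
It also fails if it takes over 35 s, if anything falls off the work surface, if the arm or the gripper's body presses on something with over 40 N, if the wrist force passes 120 N, or if a joint passes its speed limit or range.

## Working session

There is one attempt and no reset: what is moved stays moved. The work goes in short steps, Python scripts to look and compute and a shell command to move; the robot and the scene stay as the last step left them, time stands still between calls to the robot, and variables do not carry over. Pictures are saved under pics/ and viewed, at most 10 in all, crops included, and the job is handed in when it is done.

```bash
mkdir -p pics; python3 - <<'E'
from workcell import *
import cv2
s=status.observe();print(s)
for c in("scene","top"):
    im=grab_frame(c);cv2.imwrite(f"pics/{c}0.png",im)
    p=camera_params(c);print(c,p)
    for n in("mushroom_knob","slim_knob","mushroom_knob_grip","slim_knob_grip"):
        print(n,[(round(d["p"],2),[round(a*b) for a,b in zip(d["extent"],(560,420,560,420))]) for d in search_frame(c,n)])
E
```

```text
{'clock': 0.0, 'qpos': array([-1.26320374,  0.52199243, -0.03632126,  1.59994782,  0.02120593,
        1.02107432, -0.11278824]), 'qd': array([-8.03367443e-04,  1.29951277e-03,  1.66520661e-03, -9.20138647e-04,
        8.06606094e-04, -6.62168915e-05,  1.00681032e-03]), 'joint_efforts': array([ 2.66992163e-05, -9.27098250e+01,  1.98014461e+00, -3.69925725e+01,
        1.79141562e-02,  8.20220739e-03, -4.70246800e-05]), 'position': array([0.23047215, 0.58064307, 0.23876079]), 'tool_rot': array([-3.14055893e+00,  7.95548221e-05,  2.76379858e+00]), 'force': array([0.2251059 , 0.62155924, 0.61834589]), 'moment': array([-0.00832633,  0.00384799, -0.02054329]), 'finger_force': 0.0, 'grip_width': 0.085281353949707}
scene {'K': array([[493.38863408,   0.        , 275.13095113],
       [  0.        , 493.38863408, 220.30966577],
       [  0.        ,   0.        ,   1.        ]]), 'rvec': array([ 1.86353941, -0.93245896,  0.60647177]), 'tvec': array([-0.27876516,  0.21756452,  0.87920146])}
mushroom_knob [(0.78, [325, 220, 340, 231]), (0.74, [381, 234, 402, 251])]
slim_knob [(0.48, [211, 188, 220, 199])]
mushroom_knob_grip [(0.73, [381, 240, 400, 252]), (0.62, [323, 218, 341, 231]), (0.21, [211, 190, 221, 201])]
slim_knob_grip [(0.56, [210, 190, 221, 199])]
top {'K': array([[416.57626091,   0.        , 275.44924463],
       [  0.        , 416.57626091, 207.1629766 ],
       [  0.        ,   0.        ,   1.        ]]), 'rvec': array([ 2.03098362, -2.20212671,  0.22565973]), 'tvec': array([0.02172438, 0.48975631, 0.84146188])}
mushroom_knob [(0.83, [322, 176, 339, 197]), (0.82, [388, 171, 411, 195])]
slim_knob [(0.41, [162, 212, 173, 228])]
mushroom_knob_grip [(0.71, [392, 175, 409, 191]), (0.6, [319, 178, 340, 203])]
slim_knob_grip []
```

View pics/scene0.png

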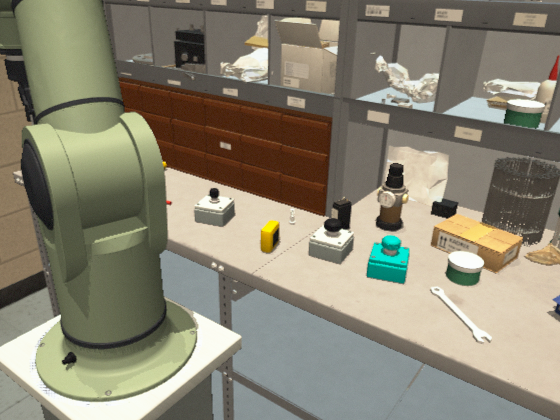

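View pics/top0.png

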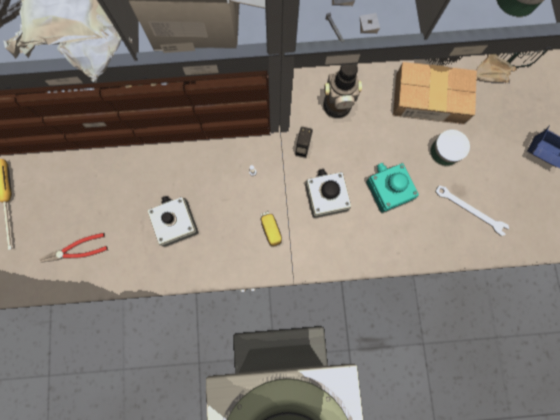

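```bash
cat > h.py <<'E'
import numpy as np,cv2
from workcell import *
def proj(c,X):
    p=camera_params(c);return cv2.projectPoints(np.float64(X).reshape(-1,1,3),p["rvec"],p["tvec"],p["K"],None)[0].reshape(-1,2)
def tri(a,b):  # scene px, top px
    P=[]
    for c in("scene","top"):
        p=camera_params(c);P.append(p["K"]@np.c_[cv2.Rodrigues(p["rvec"])[0],p["tvec"]])
    X=cv2.triangulatePoints(P[0],P[1],np.float64(a),np.float64(b));return (X[:3]/X[3]).ravel()
E
python3 - <<'E'
from h import *
def ms(c,n):
    out=[]
    for d in silhouettes(c,n):
        m=np.argwhere(d["mask"]);e=d["extent"]
        out.append((round(d["p"],2),m.mean(0)[::-1].round(1),len(m),[round(a*b,1) for a,b in zip(e,(560,420,560,420))]))
    return out
for n in("mushroom_knob","slim_knob"):
    for c in("scene","top"):print(c,n,ms(c,n))
for a in((332,225.5),(391.5,242.5),(215.5,194)):
    for b in((330.5,187),(399.5,183),(167.5,220)):
        X=tri(a,b);print(a,b,X.round(4),np.linalg.norm(proj("scene",X)[0]-a).round(1))
E
```

```text
scene mushroom_knob [(0.83, array([390.5, 242.7]), 249, [378.1, 235.5, 400.5, 250.4]), (0.54, array([332.7, 225.1]), 218, [323.4, 219.2, 342.7, 231.3])]
top mushroom_knob [(0.63, array([398., 182.]), 285, [386.6, 172.8, 411.5, 192.7]), (0.51, array([330.5, 189.9]), 314, [320.7, 174.4, 340.7, 199.8])]
scene slim_knob [(0.6, array([214.3, 193.1]), 95, [207.2, 188.6, 220.7, 201.3])]
top slim_knob [(0.48, array([166.9, 217.8]), 124, [164.1, 210.8, 175.9, 224.1])]
(332, 225.5) (330.5, 187) [ 0.5173 -0.134   0.071 ] 1.1
(332, 225.5) (399.5, 183) [ 0.4579 -0.2116  0.1369] 22.5
(332, 225.5) (167.5, 220) [0.5922 0.0601 0.0105] 49.9
(391.5, 242.5) (330.5, 187) [ 0.5743 -0.2096  0.0166] 21.0
(391.5, 242.5) (399.5, 183) [ 0.5151 -0.2814  0.0762] 0.0
(391.5, 242.5) (167.5, 220) [ 0.6191 -0.0428  0.0188] 74.1
(215.5, 194) (330.5, 187) [ 0.3805 -0.0243  0.207 ] 48.5
(215.5, 194) (399.5, 183) [ 0.327  -0.1073  0.2751] 70.9
(215.5, 194) (167.5, 220) [0.479  0.2047 0.0723] 1.1
```

The pictures show the mushroom knob on a grey box at scene (332,226) and top (331,189). The turquoise look-alike is at scene (391,243) and top (398,182). The slim knob is on the left, at scene (215,194) and top (168,219). Next I refine the knob centre from the dark pixels.

```bash
python3 - <<'E'
from h import *
c={}
for n,(x0,y0,x1,y1) in dict(scene=(320,213,345,238),top=(316,174,346,206)).items():
    im=cv2.imread(f"pics/{n}0.png")[y0:y1,x0:x1].max(2)
    k,l,st,ce=cv2.connectedComponentsWithStats((im<75).astype(np.uint8))
    print(n,[(s.tolist(),(e+[x0,y0]).round(1).tolist()) for s,e in zip(st[1:],ce[1:]) if s[4]>20])
# predict outline of head for hypothesised centre
for X in ((.517,-.134,.075),(.513,-.135,.075)):
  t=np.linspace(0,6.28,60)
  pts=np.array([[X[0]+.02*np.cos(a),X[1]+.02*np.sin(a),X[2]+h] for a in t for h in(-.011,.011)])
  for n in("scene","top"):
    q=proj(n,pts);print(n,X,q.min(0).round(1),q.max(0).round(1))
E
python3 -m creep '[[-1,-0.7,0,0,1],[-2,-1.4,0,0,1],[-3,-2,0,0,1],[-4,-2.6,0,0,1],[-4.7,-3.2,0,0,1]]' 30
```

```text
scene [([4, 0, 21, 19, 273], [335.3, 223.0])]
top [([5, 7, 18, 18, 250], [329.9, 189.4])]
scene (0.517, -0.134, 0.075) [324.2 215.8] [342.1 231.9]
top (0.517, -0.134, 0.075) [319.5 177.2] [339.9 198.2]
scene (0.513, -0.135, 0.075) [323.7 216.5] [341.6 232.7]
top (0.513, -0.135, 0.075) [320.1 179. ] [340.6 200. ]
clock: 1.32
position: [0.4079, 0.3214, 0.2395]
tool_rot: [3.141, 0.0, 2.764]
force: [1.0, 0.3, -0.5]
grip_width: 0.0855
finger_force: 0.0
```

```bash
python3 -m creep '[[-0.5,-0.8,0,0,1],[-1,-1.6,0,0,1],[-1.5,-2.4,0,0,1],[-2,-3.2,0,0,1],[-2.5,-4,0,0,1]]'
```

```text
clock: 1.95
position: [0.4578, 0.0429, 0.2396]
tool_rot: [3.141, 0.001, 2.764]
force: [0.8, 0.6, 0.7]
grip_width: 0.0852
finger_force: 0.0
```

```bash
cat >> h.py <<'E'
def go(T):
    s=status.observe();w=s["tool_rot"][2];d=np.array(T)-s["position"]
    c,n=np.cos(w),np.sin(w)
    print("at",s["position"].round(4),"yaw",w.round(3),"t",s["clock"],"F",s["force"].round(1),"units",(np.array([c*d[0]+n*d[1],n*d[0]-c*d[1],-d[2]])/.06).round(2))
E
python3 -c "
from h import *
go((.515,-.134,.239))"
```

```text
at [0.4578 0.0429 0.2396] yaw 2.764 t 1.95 F [0.8 0.6 0.7] units [-1.97 -2.39  0.01]
```

```bash
python3 -m creep '[[-0.6,-0.7,0,0,1],[-1.2,-1.4,0,0,1],[-1.8,-2.1,0,0,1],[-1.8,-2.1,0,0,1],[-1.8,-2.1,0,0,1]]'; python3 - <<'E'
from h import *
go((.515,-.134,.239))
for n in("scene","top"):
    im=grab_frame(n);x,y=proj(n,(.515,-.134,.1))[0].astype(int);c=im[max(0,y-70):y+50,max(0,x-80):x+80]
    cv2.imwrite(f"pics/{n}1.png",cv2.resize(c,None,fx=4,fy=4,interpolation=cv2.INTER_CUBIC));print(n,x,y)
a,b=[cv2.imread(f"pics/{n}1.png") for n in("scene","top")]
h=min(a.shape[0],b.shape[0]);o=cv2.hconcat([a[:h],b[:h]]);cv2.imwrite("pics/b1.png",cv2.resize(o,(800,int(800*h/o.shape[1]))))
E
```

```text
clock: 2.58
position: [0.5114, -0.112, 0.2392]
tool_rot: [3.141, -0.0, 2.764]
force: [-0.2, 0.5, -0.1]
grip_width: 0.0856
finger_force: 0.0
at [ 0.5114 -0.112   0.2392] yaw 2.764 t 2.575 F [-0.2  0.5 -0.1] units [-0.19 -0.32  0.  ]
scene 333 214
top 331 185
```

View pics/b1.png

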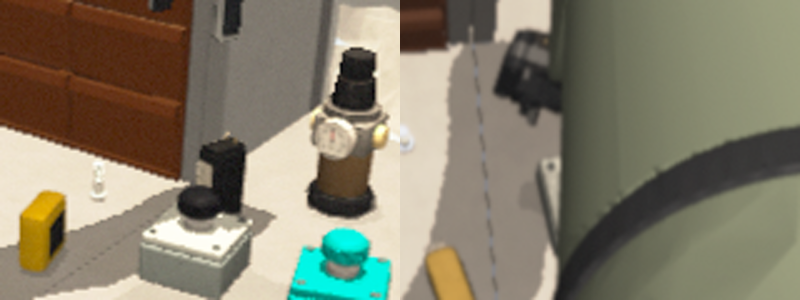

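The scene crop shows the black mushroom cap clear in front of the black object, and the fingertips at the crop's top edge. The arm blocks the top view. I'll centre over the knob and descend part way.

```bash
python3 -m creep '[[-0.19,-0.32,0,0,1],[-0.19,-0.32,0.6,0,1],[-0.19,-0.32,1.2,0,1],[-0.19,-0.32,1.8,0,1],[-0.19,-0.32,1.8,0,1]]'; python3 - <<'E'
from h import *
go((.515,-.134,.066))
im=grab_frame("scene");cv2.imwrite("pics/s2.png",cv2.resize(im[110:280,240:440],None,fx=3,fy=3,interpolation=cv2.INTER_CUBIC))
E
```

```text
clock: 3.3
position: [0.5139, -0.1331, 0.1298]
tool_rot: [-3.141, -0.004, 2.765]
force: [-0.8, 0.1, 1.1]
grip_width: 0.0852
finger_force: 0.0
at [ 0.5139 -0.1331  0.1298] yaw 2.765 t 3.3 F [-0.8  0.1  1.1] units [-0.02 -0.01  1.06]
```

View pics/s2.png

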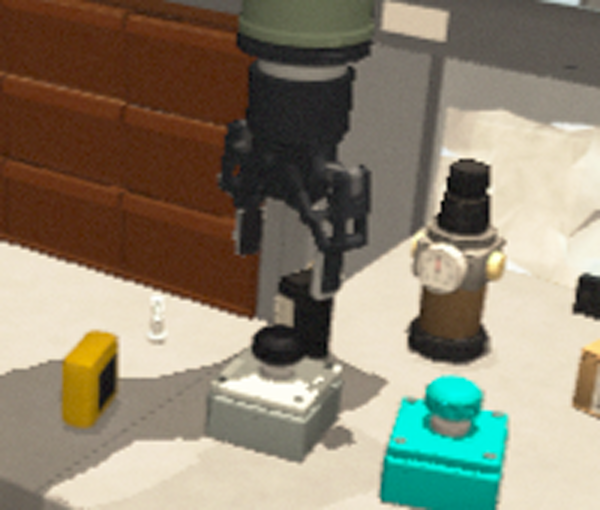

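The fingertips straddle the knob, at crop (248,250) and (323,290), with the cap at (277,345). I'll check this against the projection.

```bash
python3 - <<'E'
from h import *
w=2.765;y=np.array([np.sin(w),-np.cos(w),0]);P=np.array([.5139,-.1331,.1298])
for dz in(-.008,.005):
  for s in(-.05,.05,0):print(dz,s,((proj("scene",P+s*y+[0,0,dz])[0]-[240,110])*3).round())
for X in((.515,-.134,.075),(.515,-.134,.086),(.51,-.134,.075),(.515,-.139,.075)):print(X,((proj("scene",X)[0]-[240,110])*3).round())
E
```

```text
-0.008 -0.05 [323. 312.]
-0.008 0.05 [241. 265.]
-0.008 0 [281. 288.]
0.005 -0.05 [324. 296.]
0.005 0.05 [242. 250.]
0.005 0 [282. 272.]
(0.515, -0.134, 0.075) [278. 342.]
(0.515, -0.134, 0.086) [279. 330.]
(0.51, -0.134, 0.075) [275. 345.]
(0.515, -0.139, 0.075) [284. 344.]
```

Projection and picture agree to within about 1.5 mm. I'll descend and close.

```bash
python3 -m creep '[[-0.02,-0.01,0.4,0,1],[-0.02,-0.01,0.8,0,1],[-0.02,-0.01,1.03,0,1],[-0.02,-0.01,1.03,0,1],[-0.02,-0.01,1.03,0,0.7]]' 30; python3 -c "
from h import *
go((.515,-.134,.066))"
```

```text
clock: 3.98
position: [0.5165, -0.1354, 0.0706]
tool_rot: [3.141, 0.001, 2.764]
force: [0.4, -0.1, -0.2]
grip_width: 0.0694
finger_force: 0.0
at [ 0.5165 -0.1354  0.0706] yaw 2.764 t 3.975 F [ 0.4 -0.1 -0.2] units [0.03 0.01 0.08]
```

```bash
python3 -m creep '[[0.02,0.01,0.05,0,0.5],[0.02,0.01,0.05,0,0.3],[0.02,0.01,0.05,0,0.2],[0.02,0.01,0.05,0,0.2],[0.02,0.01,0.05,0,0.2]]' 40; python3 -c "
from h import *
go((.515,-.134,.066))"
```

```text
clock: 4.6
position: [0.5152, -0.1339, 0.0669]
tool_rot: [3.141, 0.0, 2.764]
force: [-2.2, 2.8, 6.7]
grip_width: 0.039
finger_force: 39.4
at [ 0.5152 -0.1339  0.0669] yaw 2.764 t 4.6 F [-2.2  2.8  6.7] units [ 0.   -0.    0.02]
```

The knob is gripped at 39 mm. Now I pull it up slowly.

```bash
python3 -m creep '[[0,0,-0.07,0,0.2],[0,0,-0.14,0,0.2],[0,0,-0.21,0,0.2],[0,0,-0.27,0,0.2],[0,0,-0.3,0,0.2]]' 60; python3 -c "
from h import *
go((.515,-.134,.085))
im=grab_frame('scene');cv2.imwrite('pics/s3.png',cv2.resize(im[150:280,260:420],None,fx=4,fy=4,interpolation=cv2.INTER_CUBIC))"
```

```text
clock: 5.22
position: [0.5152, -0.1339, 0.0851]
tool_rot: [3.141, 0.0, 2.764]
force: [1.1, 5.2, 2.3]
grip_width: 0.0379
finger_force: 61.3
at [ 0.5152 -0.1339  0.0851] yaw 2.764 t 5.225 F [1.1 5.2 2.3] units [ 0. -0.  0.]
```

View pics/s3.png

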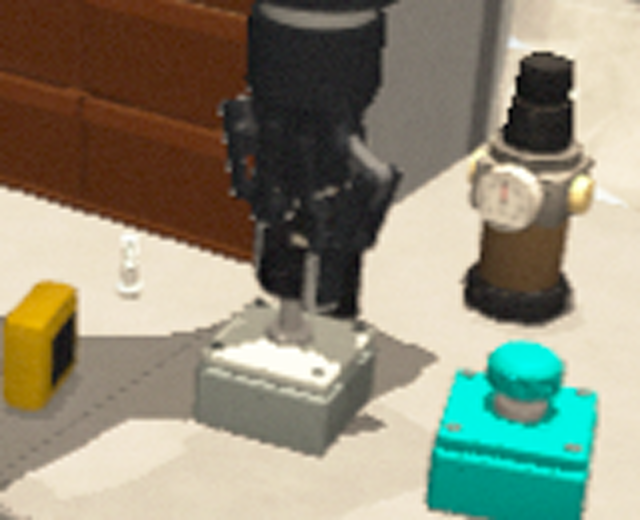

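The stem shows at crop (292,315), so the knob came up with the gripper, about 18 mm. I'll pull a little more to feel the upper stop.

```bash
python3 -m creep '[[0,0,-0.03,0,0.2],[0,0,-0.05,0,0.2],[0,0,-0.05,0,0.2]]' 60
```

```text
clock: 5.65
position: [0.5149, -0.1338, 0.0857]
tool_rot: [-3.141, -0.001, 2.765]
force: [15.9, 0.4, -52.3]
grip_width: 0.0381
finger_force: 68.4
```

The upper stop is reached: −52 N and no further rise. Now I push it back home.

```bash
python3 -m creep '[[0,0,0.05,0,0.2],[0,0,0.14,0,0.2],[0,0,0.23,0,0.2],[0,0,0.31,0,0.2],[0,0,0.36,0,0.2]]' 60; python3 -m creep '[[0,0,0.02,0,0.2],[0,0,0.02,0,0.2]]' 60
```

```text
clock: 6.28
position: [0.5154, -0.134, 0.0667]
tool_rot: [3.141, 0.0, 2.764]
force: [-12.9, 10.0, 60.2]
grip_width: 0.0379
finger_force: 79.9
clock: 6.52
position: [0.5154, -0.134, 0.0668]
tool_rot: [3.14, 0.001, 2.764]
force: [-10.2, 9.2, 44.0]
grip_width: 0.0382
finger_force: 79.2
```

Home stop is felt at 44–60 N. I'll open while still pressing lightly, then rise.

```bash
python3 -m creep '[[0,0,-0.01,0,0.6],[0,0,-0.01,0,1],[0,0,-0.01,0,1],[0,0,-0.01,0,1],[0,0,-0.01,0,1]]' 20; python3 -m creep '[[0,0,-0.5,0,1],[0,0,-1,0,1],[0,0,-1.8,0,1],[0,0,-2.6,0,1],[0,0,-2.6,0,1]]'; python3 -m creep '[[0.5,0.8,0,0,1],[1,1.6,0,0,1],[1.5,2.4,0,0,1],[2,3.2,0,0,1],[2,3.2,0,0,1]]'; python3 - <<'E'
from h import *
o=[]
for n,(x,y) in dict(scene=(220,160),top=(250,120)).items():
    im=grab_frame(n);cv2.imwrite(f"pics/{n}4.png",im);o.append(cv2.resize(im[y:y+130,x:x+200],None,fx=4,fy=4,interpolation=cv2.INTER_CUBIC)[:,:800])
c=cv2.hconcat(o);cv2.imwrite("pics/b4.png",cv2.resize(c,(800,260)))
for n in("scene","top"):
  for k in("mushroom_knob","slim_knob"):
    print(n,k,[(round(d["p"],2),[round(a*b) for a,b in zip(d["extent"],(560,420,560,420))]) for d in search_frame(n,k)])
a,b=[cv2.imread(f"pics/scene{i}.png").astype(int)[210:240,318:348] for i in(0,4)]
print(abs(a-b).mean())
E
```

```text
clock: 7.15
position: [0.515, -0.1344, 0.0652]
tool_rot: [-3.141, -0.0, 2.764]
force: [-0.3, 0.5, -0.1]
grip_width: 0.0858
finger_force: 0.0
clock: 7.78
position: [0.5165, -0.1347, 0.2245]
tool_rot: [3.14, 0.005, 2.764]
force: [-0.4, 1.0, 0.3]
grip_width: 0.0855
finger_force: 0.0
clock: 8.4
position: [0.4732, 0.0924, 0.2206]
tool_rot: [3.141, -0.002, 2.77]
force: [-0.2, -0.2, -0.5]
grip_width: 0.0854
finger_force: 0.0
scene mushroom_knob [(0.58, [381, 236, 403, 248]), (0.52, [324, 222, 341, 229])]
scene slim_knob []
top mushroom_knob [(0.65, [387, 175, 412, 195]), (0.6, [320, 178, 340, 200])]
top slim_knob []
5.795925925925926
```

View pics/b4.png

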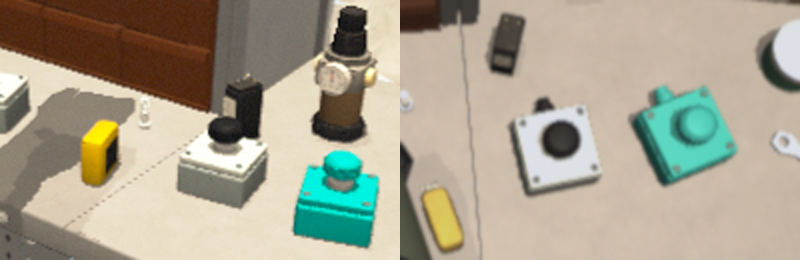

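The cap is back at scene rows 218–232, the same as at the start, so it is home. The other things in view haven't moved, and the gripper is clear of everything.

```bash
python3 -c "
from workcell import *
print(bot.job_done())"
```

```text
the job is handed in; nothing more can be done
None
```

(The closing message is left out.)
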